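# Take a temperature reading of the regulator and lay the thermometer on its pad

## Task

Pick up the infrared thermometer and point its nose squarely at the middle of the round steel disc on the regulator, with the lens about 80 mm from the disc, and hold it steady there for two seconds. Then lay the thermometer down right way up, wholly on the black silicone pad, and let go. Do not touch the regulator, with the hand or with the thermometer, and leave the hammer, the sleeves and the jar where they are.

Things in the scene. Friction and masses are not known exactly. Their poses are not given: they have to be found in the camera images.
- thermometer: Loose straight infrared thermometer, 150 long x 40 wide x 40 mm high, 0.22 kg, lying flat. Grey box body at x -75 to +35 mm (small screen on top at the tail), round black nose barrel (36 mm diameter) at x +35 to +75. Origin: centre of its underside, half way along; +x along it out of the nose (line of sight), z up. Grip across its 40 mm width near x = -10 mm (centre of mass).
- thermometer_lens (a point): Centre of the lens, at the tip of the nose, 75 mm ahead of the thermometer's origin and 20 mm above its underside; same axes as the thermometer. The line of sight runs from here along +x.
- thermometer_tail (a point): Middle of the thermometer's rear end, 75 mm behind its origin, 20 mm above its underside; same axes.
- regulator: Fixed brown plastic housing, 90 (x) x 160 (y) x 150 mm high; turning dial on top at y = -30 mm, up to 181 mm above the bench. Origin: centre of its underside. Its front face looks along its +x (roughly to the robot's right, partly away from the robot) and carries a round steel disc at y = +38 mm and a flat 44 mm square steel plate at y = -42 mm, both centred 100 mm above the bench.
- regulator_disc (a point): Centre of the outer face of the round steel sensor disc (50 mm diameter, standing 10 mm out of the front face), 100 mm above the bench; axes as the regulator, +x pointing straight out of the disc.
- pad: Fixed black silicone pad on the bench, 220 mm (x) by 160 mm (y), 6 mm thick. Origin at the centre of its underside, z up.
- hammer: Loose steel ball-peen hammer lying on the bench; a bystander. Origin under its middle.
- sleeve_a: Loose white plastic bearing sleeve standing on end, 60 mm diameter, 70 mm high; a bystander. Origin at the centre of its underside.
- sleeve_b: A second bearing sleeve, the same as the first; a bystander. Origin at the centre of its underside.
- jar: Loose glass jam jar with twist cap, 72 mm diameter, 105 mm high; a bystander. Origin at the centre of its underside.
Mind the look-alikes: they are no part of the job. There is more than one size of the regulator; the job needs the larger.

How it is judged:
By the outcome, as a careful person would: the job done as asked, in the order asked, and still so for the second after the job is handed in, with the robot touching nothing.
It also fails if it takes over 51 s, if anything falls off the work surface, if the arm or the gripper's body presses on something with over 40 N, if the wrist force passes 120 N, or if a joint passes its speed limit or range.

## Robot

A 6-joint arm with a two-finger parallel gripper is mounted at the origin on the work surface. World frame = base frame: x ahead of the robot, y to its left, z up, the work surface at z = 0. Lengths are in mm, angles in rad, forces in N, time in s.
With the tool pointing down it reaches from about 325 to 875 mm from the base axis. Payload 4.4 kg.
Tool frame: the origin (TCP) lies on the centre line of the jaws, within the pads' length; the fingertips stand ahead of it and the grasp point (between the pads) lies 6 mm ahead of it (ctrl.tcp_to_tips is the z of the fingertips in the tool frame, in mm); z points along the fingers, y is the line along which they close (so a half turn about z gives the same grasp; the last joint's range is limited). The gripper opens to 85 mm and grips with 20 to 120 N. Pads are 22 mm wide; open, the fingers measure 114 mm over their backs; the gripper's body (76 mm by 85 mm) begins 54 mm behind the grasp point. The pads swing forward as they close: fully open they stand 13 mm farther back than shut.
Start: joints at [-1.26, 0.207, 1.542, -0, 1.393, -0.15], TCP at [255.671, -515.034, 256.282] pointing down, gripper open.
Joint ranges: [-2.73, 2.73], [-0.86, 2.22], [0.23, 2.46], [-1.11, 4.25], [0.08, 2.63], [-2.82, 2.82]. Speed limits (rad/s): [2.79, 2.79, 3.14, 3.14, 3.14, 3.14].

## Interface

Orientations are given as a 3x3 rotation matrix whose columns are the frame's x, y, z axes.
In Python, from plant import ctrl, sensors, optics gives the robot as it stands. Calls block until the motion is done:
- ctrl.move_ptp(position, orientation): joint-space move of the TCP to a pose.
- ctrl.move_l(position, rot=None, vel=150, threshold=None): straight line of the TCP; rot=None keeps the orientation; vel is the mean speed in mm/s. With threshold (N) it stops when the force on the tool has changed by that much, and returns True; else False.
- ctrl.set_joints(angles): joint-space move.
- ctrl.gripper_to(opening, force=None): finger opening in mm; force is the grip in N (None keeps the last); returns when the fingers have stopped.
- ctrl.hold(seconds).
- ctrl.solve_ik(position, orientation): joint angles nearest the present ones, or None.
- sensors.read_state(): the state.
- optics.grab_frame(name): name is "side" or "top"; returns (picture, depth): 384x512x3 uint8, red, green, blue; 384x512 float32, mm along the optical axis (not along the pixel's ray), 0 where there is no reading.
- optics.camera_params(name): a dict with "mtx" (3x3 intrinsics, pixels), "R" (3x3) and "t" (3): a world point X has camera coordinates R X + t. Camera axes: x right, y down, z forward; pixel columns grow to the right and rows downward; lengths in mm; the calibration is good to about 2 mm. A picture is of the moment at which its call begins. camera_params takes no time and is no camera call.
A pose or a line that the arm cannot do raises ctrl.MotionError and nothing moves.
- ctrl.finish_job(): hands the job in; it is judged then, once.
The state is a dict: "t": time; "q": joint angles; "qvel": joint speeds; "tau": joint torques, N m; "eef_pos": TCP position; "eef_rot": TCP orientation; "force": force on the tool from outside, world axes, zero at the start; "wrist_torque": the same for the moment, N m; "grip_width": finger opening in mm; "grasp_force": force on a finger pad.
Only numpy, scipy, OpenCV 4.12 (cv2) and the standard library are available. Lean on these libraries where they do the work, as an engineer would, in place of code of your own. Each camera call takes 0.05 s, during which the arm holds its last target. There are 200 camera calls.

## Working session

There is one attempt and no reset: what is moved stays moved. The work goes in short steps, each a Python script; the robot and the scene stay as the last script left them, time stands still between calls to the robot, and variables do not carry over. Pictures are saved under pics/ and viewed, at most 10 in all, crops included, and the job is handed in when it is done.

```bash
mkdir -p pics; ls
python3 - <<'E'
from plant import ctrl, sensors, optics
import numpy as np, cv2
for n in ("top","side"):
    p,d=optics.grab_frame(n); np.savez(f"pics/{n}0.npz",p=p,d=d)
    cv2.imwrite(f"pics/{n}0.png",cv2.resize(p[:,:,::-1],(800,600),interpolation=cv2.INTER_CUBIC))
    c=optics.camera_params(n); print(n,c["mtx"].tolist(),np.round(-c["R"].T@c["t"]),np.round(c["R"],3).tolist())
print(ctrl.tcp_to_tips, sensors.read_state()["t"])
E
```

```text
pics
top [[367.723813718325, 0.0, 245.00621162765134], [0.0, 367.723813718325, 192.7755720514544], [0.0, 0.0, 1.0]] [ 530.   52. 1238.] [[-0.015, -1.0, -0.0], [-0.999, 0.015, -0.046], [0.046, -0.001, -0.999]]
side [[359.53099649328516, 0.0, 249.71625019442712], [0.0, 359.53099649328516, 188.49585501085753], [0.0, 0.0, 1.0]] [361. 771. 682.] [[-0.959, -0.284, 0.002], [-0.175, 0.584, -0.793], [0.224, -0.761, -0.609]]
25.0 0.1
```

View pics/top0.png

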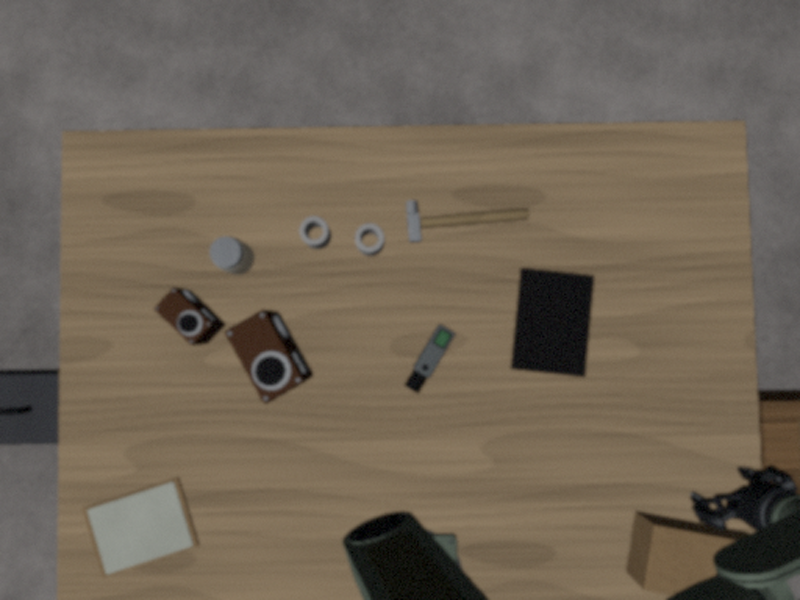

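View pics/side0.png

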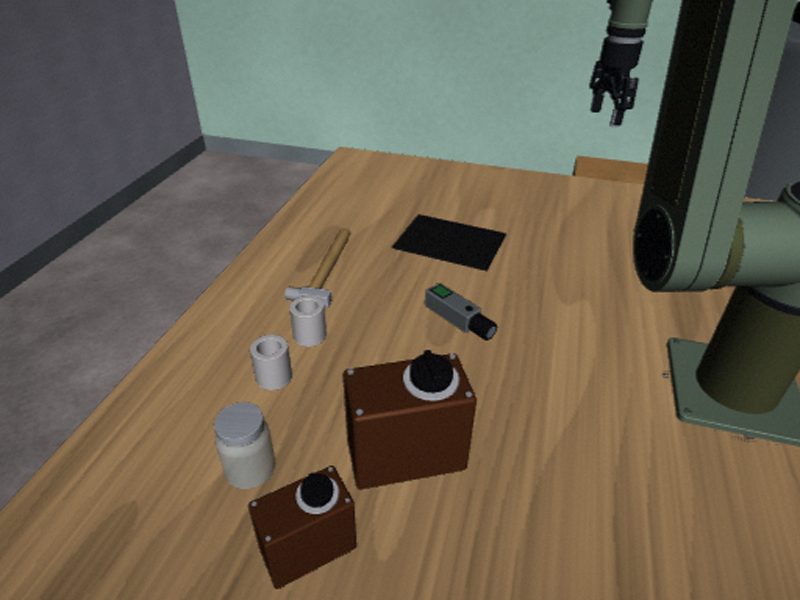

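The top view shows two brown regulators: the large one at (268,355) and a small one at (188,315) in the 800x600 picture. The thermometer is at (430,357) with its black nose toward (413,383), and the pad is at (553,322). The side view shows the same layout: large regulator (410,420), small one (303,525). I need the larger one, and I'll measure both sizes to confirm it.

```bash
cat > h.py <<'E'
import numpy as np, cv2
from plant import ctrl, sensors, optics
def world(name, d):
    c=optics.camera_params(name); v,u=np.mgrid[:384,:512]
    pc=np.stack([u,v,np.ones_like(u)],-1).astype(float)@np.linalg.inv(c["mtx"]).T*d[...,None]
    return (pc-c["t"])@c["R"]            # R^T (pc - t)
def ray_plane(name, uv, z):
    c=optics.camera_params(name); o=-c["R"].T@c["t"]
    r=np.c_[np.reshape(uv,(-1,2)),np.ones(len(np.reshape(uv,(-1,2))))]@np.linalg.inv(c["mtx"]).T@c["R"]
    return o+r*((z-o[2])/r[:,2])[:,None]
def rect(P):
    (c,s,a)=cv2.minAreaRect(P[:,:2].astype(np.float32)); return np.round(c,1),np.round(s,1),round(a,2)
def biggest(m):
    n,l,st,_=cv2.connectedComponentsWithStats(m.astype(np.uint8)); return l==1+np.argmax(st[1:,4])
E
python3 - <<'E'
from h import *
f=np.load("pics/top0.npz"); p,d=f["p"].astype(int),f["d"]; W=world("top",d)
def box(x0,y0,x1,y1):
    m=np.zeros((384,512),bool); k=.64; m[int(y0*k):int(y1*k),int(x0*k):int(x1*k)]=1; return m
Z=W[...,2]
b=box(440,420,600,500)&(d>0); print("bench z",np.median(Z[b]),Z[b].std())
for n,bx in (("large",box(215,295,325,410)),("small",box(145,280,225,350))):
    m=bx&(Z>20); print(n,np.percentile(Z[m],[5,50,80,99]).round(1))
    h=np.median(Z[m]); t=biggest(bx&(abs(Z-h)<45)&(Z>h-6)); print(n,"top",rect(W[t]),t.sum(),h)
t=biggest(box(395,315,465,400)&(Z>15)); print("therm",rect(W[t]),t.sum(),np.percentile(Z[t],[10,50,90]).round(1))
dk=t&(p.sum(-1)<110); print("nose dark centroid",W[dk].mean(0).round(1),dk.sum(), "all",W[t].mean(0).round(1))
k=biggest(box(490,250,620,400)&(p.sum(-1)<110))
uv=np.argwhere(k)[:,::-1]; print("pad",rect(ray_plane("top",uv,6)),k.sum(),np.median(Z[k]))
s=np.load("pics/side0.npz")
c=p[185:265,130:210].astype(np.uint8)
e=p[195:260,245:310].astype(np.uint8)
cv2.imwrite("pics/crop1.png",np.hstack([cv2.resize(x[:,:,::-1],(400,400),interpolation=cv2.INTER_CUBIC) for x in (c,e)]))
E
```

```text
bench z -0.021860553152234674 2.4645662590168724
large [ 53.8 149.5 153.9 183.7]
large top (array([480.4, 276. ]), array([159.7,  90. ]), 28.44) 1617 149.53455145381022
small [ 34.5 101.  104.9 124.2]
small top (array([560.1, 445.8]), array([107.6,  62. ]), 45.0) 699 100.95334918896074
therm (array([489.3,  -4.2]), array([137.3, 148.9]), 58.99) 565 [32.4 38.9 42.7]
nose dark centroid [421.  -13.5  64.5] 85 all [467.7 -44.7  50.7]
pad (array([ 537.8, -311.1]), array([151.8, 211.9]), 83.03) 2838 5.663099928529721
```

View pics/crop1.png

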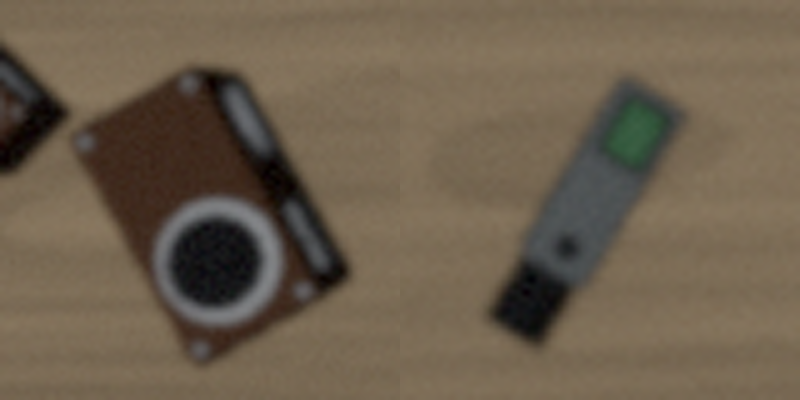

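The crop shows that the larger regulator has its two steel pieces on the right-hand face: the disc at the far upper end (245,115) and the plate near (308,232). The measured 160x90x150 mm fits it, against 108x62x101 mm for the small one. The thermometer's nose is at lower left (520,305) and its screen at upper right. Next I'll refine the thermometer mask and cross-check with the side view.

Run:
```python
from h import *
def load(n):
    f=np.load(f"pics/{n}0.npz"); return f["p"],f["d"],world(n,f["d"])
def near(W,c,r): return np.hypot(W[...,0]-c[0],W[...,1]-c[1])<r
for n in ("top","side"):
    p,d,W=load(n); Z=W[...,2]; hsv=cv2.cvtColor(p,cv2.COLOR_RGB2HSV).astype(int)
    t=biggest((d>0)&near(W,(480,276),110)&(abs(Z-150)<7)); print(n,"reg top",rect(ray_plane(n,np.argwhere(t)[:,::-1],150)),t.sum(),np.median(Z[t]).round(1))
    t=biggest((d>0)&near(W,(468,-40),130)&(Z>18)&(Z<55)); P=W[t]
    print(n,"therm",rect(P),t.sum(),np.percentile(Z[t],[5,50,95]).round(1),"mean",P.mean(0).round(1))
    a=np.linalg.svd((P-P.mean(0))[:,:2],full_matrices=False)[2][0]; print("  axis deg",np.degrees(np.arctan2(a[1],a[0])).round(2))
    body=t&(Z>33); print("  top strip",rect(ray_plane(n,np.argwhere(body)[:,::-1],40)),body.sum())
    dk=t&(p.max(-1)<45); print("  dark",np.median(W[dk],0).round(1),dk.sum())
    gr=t&(hsv[...,1]>90)&(abs(hsv[...,0]-62)<20); print("  screen",np.median(W[gr],0).round(1),gr.sum())
p,d,W=load("top"); Z=W[...,2]
th=np.radians(28.44); y=np.array([np.cos(th),np.sin(th)]); x=np.array([y[1],-y[0]])
L=np.stack([(W[...,:2]-[480.4,276])@x,(W[...,:2]-[480.4,276])@y],-1)
m=(d>0)&(Z>70)&(Z<130)&(L[...,0]>40)&(L[...,0]<70)&(abs(L[...,1])<85)&(p.min(-1)>60)
for s in (1,-1):
    q=m&(s*L[...,1]>0); print("steel",s,L[q].mean(0).round(1),L[q].min(0).round(1),L[q].max(0).round(1),Z[q].mean().round(1),q.sum())
```

```text
top reg top (array([480.7, 275.1]), array([158.8,  89.9]), 28.76) 1322 149.7
top therm (array([464.5, -45.5]), array([ 40.6, 149.3]), 58.3) 557 [28.3 38.9 43.4] mean [466.9 -45.7  38. ]
  axis deg 148.13
  top strip (array([464.9, -45.1]), array([ 40. , 148.6]), 57.95) 498
  dark [419.9 -14.8  36.7] 89
  screen [507.  -70.9  41.3] 44
side reg top (array([481.4, 284.8]), array([158.1,  93.2]), 28.65) 2125 149.6
side therm (array([466.9, -40.9]), array([ 40.7, 151.4]), 58.64) 650 [20.5 37.1 41.3] mean [467.  -33.6  34.3]
  axis deg 148.62
  top strip (array([466.5, -36.7]), array([ 45. , 151.9]), 58.78) 437
  dark [426.6  -7.9  34.5] 190
  screen [509.4 -69.6  40.6] 55
steel 1 [48.8 40.3] [42.3 17.7] [54.8 78.2] 116.7 60
steel -1 [ 46.3 -40.6] [ 44.1 -60.2] [ 48.5 -21. ] 122.6 26
```

```bash
cat >> h.py <<'E'
def pose(nose_deg, s):
    a=np.radians(nose_deg); x=s*np.array([np.cos(a),np.sin(a),0]); z=np.array([0,0,-1.]); return np.stack([x,np.cross(z,x),z],1)
def nose(a): return np.array([np.cos(np.radians(a)),np.sin(np.radians(a)),0])
TH,AIM=148.3,118.7
n=-nose(AIM); yv=np.array([-n[1],n[0],0])
DISC=np.array([480.6,275.5,100])+55*n+38*yv
GRASP=np.array([465,-44,30])-10*nose(TH)          # TCP
PAD=np.array([537.8,-311.1,36.])
E
python3 - <<'E'
from h import *
print(DISC, GRASP)
for s in (1,-1):
    for a,P in ((TH,GRASP),(AIM,DISC+165*n+[0,0,10]),(173,PAD),(-7,PAD)):
        q=ctrl.solve_ik(P,pose(a,s)); print(s,a,P.round(),None if q is None else np.round(q,2))
E
```

```text
[540.34384658 245.5054539  100.        ] [473.50811109 -49.25471651  30.        ]
1 148.3 [474. -49.  30.] [-0.29  0.33  1.94 -0.    0.87 -1.3 ]
1 118.7 [620. 101. 110.] [ 0.02  0.46  1.53 -0.    1.15 -0.48]
1 173 [ 538. -311.   36.] [-0.66  0.55  1.57 -0.    1.02 -2.11]
1 -7 [ 538. -311.   36.] [-0.66  0.55  1.57 -0.    1.02  1.03]
-1 148.3 [474. -49.  30.] [-0.29  0.33  1.94 -0.    0.87  1.84]
-1 118.7 [620. 101. 110.] [ 0.02  0.46  1.53 -0.    1.15  2.66]
-1 173 [ 538. -311.   36.] [-0.66  0.55  1.57 -0.    1.02  1.03]
-1 -7 [ 538. -311.   36.] [-0.66  0.55  1.57 -0.    1.02 -2.11]
```

Run:
```python
from h import *
R=pose(TH,1)
ctrl.move_ptp(GRASP+[0,0,120],R)
print("down hit",ctrl.move_l(GRASP,vel=100,threshold=8))
ctrl.gripper_to(30,force=50)
s=sensors.read_state(); print(s["grip_width"],s["grasp_force"],s["eef_pos"].round(1) if hasattr(s["eef_pos"],"round") else s["eef_pos"],s["t"])
ctrl.move_l(GRASP+[0,0,130],vel=150)
ctrl.move_ptp(DISC+215*n+[0,0,60],pose(AIM,1))
ctrl.move_l(DISC+215*n+[0,0,10],vel=120)
s=sensors.read_state(); print(s["grip_width"],s["grasp_force"],s["force"],s["t"],s["eef_pos"])
for c in ("top","side"):
    p,d=optics.grab_frame(c); np.savez(f"pics/{c}1.npz",p=p,d=d)
    uv=lambda X:(lambda k,q:(q/q[2])[:2])(0,optics.camera_params(c)["mtx"]@(optics.camera_params(c)["R"]@X+optics.camera_params(c)["t"]))
    u,v=uv(DISC+130*n).astype(int); u=np.clip(u,75,437);v=np.clip(v,75,309); print(c,u-75,v-75)
    cv2.imwrite(f"pics/{c}1.png",cv2.resize(p[v-75:v+75,u-75:u+75,::-1],(600,600),interpolation=cv2.INTER_CUBIC))
```

```text
down hit False
39.55728581052293 52.232345938682556 [474.  -49.4  30.5] 3.8417
39.342191153829994 51.51143968105316 [ 0.21893642  0.49774477 -1.42930025] 6.2417 [643.4052546   56.35320679 110.12660479]
top 143 111
side 154 131
```

View pics/top1.png

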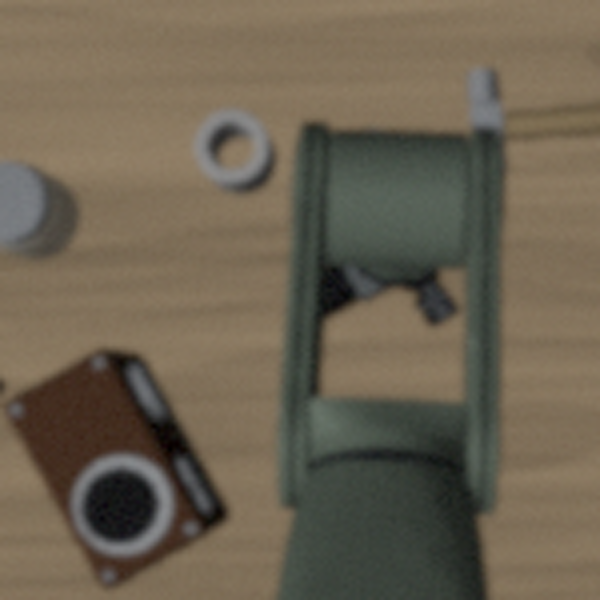

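View pics/side1.png

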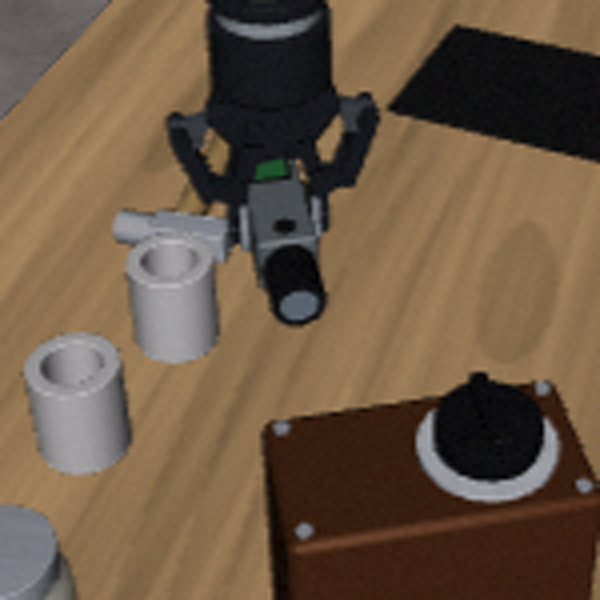

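The thermometer is held level with the nose toward the regulator. In the side crop the lens is at (298,305) and the housing screws are at (281,428), (543,387), (585,485) and (304,530). In the top crop the screws are at (100,362), (192,528), (110,576) and (16,409). I'll measure the lens against the housing in the same camera.

```bash
cat > m.py <<'E'
from h import *
def run():
    scr={"side":[(281,428),(543,387),(585,485),(304,530)],"top":[(100,362),(192,528),(110,576),(16,409)]}
    off={"side":(154,131),"top":(143,111)}
    for c in ("side","top"):
        f=np.load(f"pics/{c}1.npz"); p,d=f["p"],f["d"]
        g=p.max(-1).astype(float)-50; g[g<0]=0; sat=p.max(-1).astype(int)-p.min(-1); g[sat>25]=0
        pts=[]
        for a in scr[c]:
            u,v=np.array(a)/4+off[c]-.375; u0,v0=int(round(u)),int(round(v)); w=g[v0-3:v0+4,u0-3:u0+4]
            vv,uu=np.mgrid[v0-3:v0+4,u0-3:u0+4]; pts.append(((w*uu).sum()/w.sum(),(w*vv).sum()/w.sum()))
        S=ray_plane(c,np.array(pts),151)[:,:2]
        e=[S[(i+1)%4]-S[i] for i in range(4)]; print(c,"screws ctr",S.mean(0).round(1),"edges",np.linalg.norm(e,axis=1).round(1),"dirs",[np.degrees(np.arctan2(*k[::-1])).round(1) for k in e])
    f=np.load("pics/side1.npz"); p,d=f["p"].astype(int),f["d"]; W=world("side",d)
    T=(d>0)&(W[...,2]>70)&(W[...,2]<135)&(np.linalg.norm(W[...,:2]-(DISC+130*n)[:2],axis=-1)<28)
    lens=biggest(T&(p[...,2]>80)&(p[...,2]-p[...,0]>5)); print("lens px",np.argwhere(lens).mean(0)[::-1].round(1),lens.sum(),"P",np.median(W[lens],0).round(1),"exp",(DISC+130*n).round(1))
    uv=[np.argwhere(lens).mean(0)[::-1]]; c=optics.camera_params("side"); o=-c["R"].T@c["t"]; r=ray_plane("side",uv,100)[0]-o
    for k in (126,130,134):   # ray against lens plane at distance k
        q=o+r*(((DISC+k*n-o)@n)/(r@n)); print(k,"lateral",round((q-DISC)@yv,1),"z",q[2].round(1))
    G=(d>0)&(W[...,2]>80)&(W[...,2]<135)&(np.linalg.norm(W[...,:2]-(DISC+215*n)[:2],axis=-1)<140)
    top=G&(W[...,2]>114)&(abs((W-DISC)@yv)<19)&((W-DISC)@n>135)&((W-DISC)@n<200); P=W[top]
    A=np.c_[(P-DISC)@n,(P-DISC)@yv,np.ones(len(P))]; k=np.linalg.lstsq(A,P[:,2],rcond=None)[0]; print("top plane slope deg",np.degrees(k[:2]).round(2),len(P),np.median(P[:,2]).round(1))
run()
E
python3 m.py
```

```text
side screws ctr [482.1 279.5] edges [140.2  69.9 139.8  70.1] dirs [np.float64(-151.4), np.float64(118.4), np.float64(28.6), np.float64(-61.3)]
top screws ctr [479.5 278.1] edges [140.8  68.9 140.1  70.4] dirs [np.float64(-151.7), np.float64(118.4), np.float64(28.9), np.float64(-61.0)]
lens px [228.2 206.9] 50 P [605.4 132.9 100.8] exp [602.8 131.5 100. ]
126 lateral 3.1 z 103.9
130 lateral 2.5 z 100.5
134 lateral 2.0 z 97.0
top plane slope deg [5.   1.09] 192 119.0
```

Run:
```python
from h import *
f=np.load("pics/side1.npz"); p,d=f["p"].astype(int),f["d"]; W=world("side",d); D=W-DISC-[1.5,4,0]
a,l,Z=D@n,D@yv,W[...,2]
for lo in range(130,290,10):
    m=(d>0)&(a>lo)&(a<lo+10)&(abs(l)<8)&(Z>112)&(Z<128); 
    if m.sum()>3: print(lo,m.sum(),Z[m].mean().round(1),(Z[m].std()/m.sum()**.5).round(2))
# body side edges -> yaw
b=(d>0)&(a>172)&(a<290)&(Z>112)&(Z<128)&(abs(l)<25)
for lo in (172,182,192,240,255,270):
    m=b&(a>lo)&(a<lo+12); print(lo,m.sum(), np.percentile(l[m],[3,97]).round(1) if m.sum() else "")
```

```text
130 23 116.2 0.41
140 16 117.4 0.27
150 15 117.6 0.31
160 15 117.2 0.28
170 20 119.3 0.38
180 19 121.0 0.29
190 12 121.4 0.27
200 15 120.7 0.27
210 15 120.8 0.24
220 11 120.9 0.29
230 14 120.4 0.31
240 15 121.6 0.3
250 10 121.6 0.42
172 66 [-18.2  18. ]
182 49 [-18.   18.8]
192 41 [-18.8  17.5]
240 29 [-19.1  10.6]
255 14 [-19.    4.6]
270 0
```

The body top is level (about 121 mm), sides symmetric at ±18 mm, and the lens is on the disc axis at about 133 mm. I'll advance 53 mm, hold, then check before placing.

Run:
```python
from h import *
P=DISC+162*n+[0,0,10]
ctrl.move_l(P,vel=60); ctrl.hold(0.3)
p,d=optics.grab_frame("side"); W=world("side",d); D=W-DISC-[1.5,4,0]; q=p.astype(int)
m=(d>0)&(abs(D@n-80)<20)&(abs(D@yv)<22)&(abs(W[...,2]-100)<25)
lens=biggest(m&(q[...,2]>80)&(q[...,2]-q[...,0]>5)); L=D[lens]; print("lens dist",np.median(L@n).round(1),"lat",np.median(L@yv).round(1),"z",np.median(W[lens][:,2]).round(1),lens.sum())
s=sensors.read_state(); print(s["eef_pos"],P.round(1),s["force"],s["t"])
cv2.imwrite("pics/side2.png",cv2.resize(p[120:300,150:330,::-1],(600,600),interpolation=cv2.INTER_CUBIC))
```

```text
lens dist 79.3 lat -1.1 z 99.5 52
[618.22058765 103.17624673 109.95753039] [618.1 103.4 110. ] [ 0.26034481 -1.20083766 -2.731729  ] 7.725
```

View pics/side2.png

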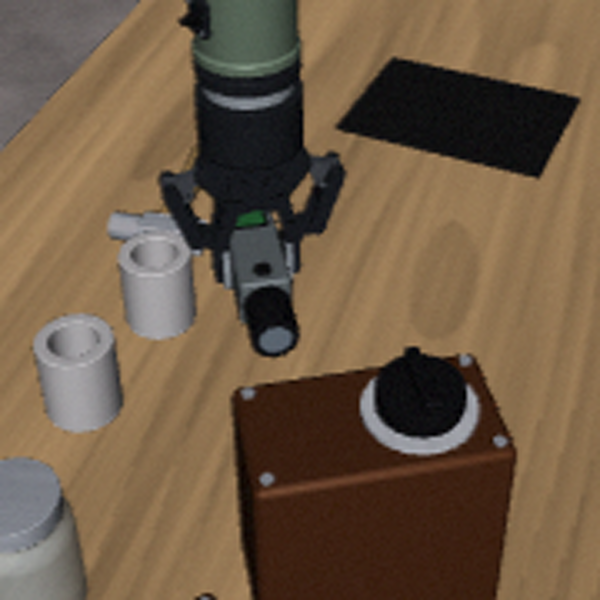

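The lens, at crop (277,338), is 79 mm from the disc, about 1 mm off laterally, and at z = 99.5. That's good, so I'll hold it here and then place it.

Run:
```python
from h import *
P=DISC+162*n+[0,0,10]
ctrl.hold(3.0)
ctrl.move_l(P+60*n,vel=100); ctrl.move_l(P+60*n+[0,0,70],vel=120)
T=PAD-10*nose(173); R=pose(173,1)
ctrl.move_ptp(T+[0,0,110],R)
ctrl.move_l(T+[0,0,12],vel=120)
print("touch",ctrl.move_l(T+[0,0,-1],vel=20,threshold=4))
s=sensors.read_state(); print(s["eef_pos"],s["force"],s["t"])
ctrl.gripper_to(70); ctrl.hold(0.2)
ctrl.move_l(np.array(s["eef_pos"])+[0,0,120],vel=120)
ctrl.move_ptp([350,-450,260],R)
ctrl.hold(0.3)
for c in ("top","side"):
    p,d=optics.grab_frame(c); np.savez(f"pics/{c}3.npz",p=p,d=d); W=world(c,d)
    t=biggest((d>0)&(np.hypot(*(W[...,:2]-PAD[:2]).transpose(2,0,1))<130)&(W[...,2]>24)&(W[...,2]<60)); print(c,rect(W[t]),np.median(W[t][:,2]).round(1),t.sum())
cv2.imwrite("pics/top3.png",cv2.resize(p[:,:,::-1],(800,600)))
s=sensors.read_state(); print(s["t"],s["grip_width"],s["force"])
```

```text
touch True
[ 547.70751673 -312.3476117    36.51290349] [0.03222699 0.13081238 3.85356166] 15.15
top (array([ 537., -312.]), array([ 41.2, 149.3]), 83.43) 44.4 597
side (array([ 539. , -306.7]), array([ 43. , 148.7]), 82.85) 42.1 440
18.35 69.91782298526424 [0.27885198 0.13195847 0.28294788]
```

View pics/top3.png

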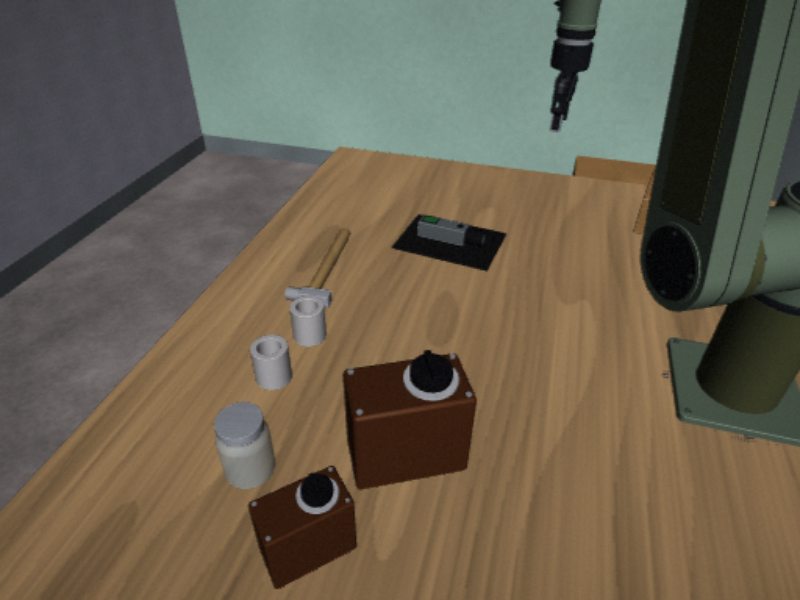

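The side view shows the thermometer at (452,232), right way up and wholly on the pad. The hammer, sleeves, jar and regulator have not moved, and the hand is clear.

```bash
python3 -c "
from plant import ctrl
print(ctrl.finish_job())"
```

```text
the job is handed in; nothing more can be done
None
```

The thermometer was held for 3 s with its lens about 79 mm from the larger regulator's disc and about 1 mm off centre, then laid right way up on the pad and released; the job was handed in at about 18 s, and nothing else was touched or moved.

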